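# Slide the board carrier into its locating notches under the microscope

### The job

With a fingertip, push the black board carrier by its trailing edge slowly and gently along its rails towards the microscope until you feel it drop into the locating notches and it sits level with the guide lips. Then push the orange knob to swing the hold-down clip fully across the carrier's edge, as far as it goes. Only push: lift and carry nothing, do not touch the microscope, and leave the other things on the bench where they are.

Things in the scene. Friction and masses are not known exactly. Their poses are not given: they have to be found in the camera images.
- track: Inspection track fixed to the bench: grey base plate 215 x 470 x 10 mm with two notched aluminium rails along its y axis. Origin on the bench surface, midway between the rails, half-way along them; x and y horizontal, z up. The carrier slides towards the track's -y, where the microscope stands.
- rail_mid (a point): Track centre line, half-way along, at the height of the rail tops, 30 mm above the bench. Each rail is 24 mm wide, its inner side 43 mm from the centre line; the channel between the rails, 86 mm wide, is open down to the base plate's top, 10 mm above the bench. Outside each rail stands a guide lip 5 mm thick, inner face 67 mm from the centre line, top 41 mm above the bench.
- seat (a point): Where the carrier's origin lies once it has dropped: on the track's centre line, 100 mm to -y, 24 mm above the bench. The four dark-floored notches in the rail tops are 6 mm deep with square walls and leave about 2.5 mm play along y; their far walls then stop the carrier. Axes as the track's.
- carrier: Loose black board carrier with a green circuit board: 131 mm wide (x), 220 mm long (y), plate 8 mm thick, 0.6 to 1 kg. Origin at its centre, level with the undersides of its four white skids, 9 mm below the plate. Origin 30 mm above the bench while riding on the rails (plate top 6 mm proud of the lips), 24 mm when dropped (top level with the lips). Sliding takes about 3 to 8 N.
- carrier_rear (a point): Middle of the carrier's trailing (+y) edge face, half-way up the plate: 110 mm behind the carrier's origin, 13 mm above the skids' undersides, so 43 mm above the bench while riding, 37 mm when dropped. Push here towards the track's -y. Axes as the carrier's, parallel to the track's. Behind and below it the channel is free: a fingertip may go down to 20 mm above the bench.
- carrier_tab (a point): Centre of the yellow upright thumb tab near the carrier's trailing edge: 40 mm wide (x), 4 mm thick (y), 28 mm high above the plate. Its rear face lies 6 mm in from the trailing edge.
- clip (a joint): Hold-down clip, a steel arm that swings level about an upright pivot. 0 = open, pointing to the track's +y beside the rail; grows counter-clockwise from above to 1.57 rad = fully closed against its stop, pointing to the track's -x across the carrier. Starts at 0 to 0.25. Stays where left; 1 to 2 N at the knob moves it. A carrier that is not fully down blocks it.
- clip_pivot (a point): The clip's pivot axis at half the arm's thickness, 46.5 mm above the bench, at x = 100 mm, y = -20 mm in the track's frame. The arm is 16 mm wide, 6 mm thick and reaches 63 mm from the pivot.
- clip_knob (a point): Centre of the clip's orange knob, an upright cylinder 18 mm across and 26 mm high standing on the arm 45 mm from the pivot; bottom 49.5 mm, top 75.5 mm above the bench. It moves on a level arc about the pivot.
- microscope: White stereo microscope on a boom stand, fixed. Origin on the bench below its optical axis, z up. Around that axis: ring light and body 76 to 92 mm across, underside 150 mm above the bench, top 445 mm; eyepieces reach 155 mm to its +x at 320 to 410 mm height. The boom runs to its -y at 300 to 380 mm height; post and 240 x 260 x 25 mm base centred 400 and 360 mm to -y.
- puck: Loose bystander, leave alone: black moulded specimen puck, 30 mm across, 18 mm high; origin at the centre of its underside.
- jar: Loose bystander, leave alone: small amber sample jar with white cap, 44 mm across, 55 mm high; origin at the centre of its underside.
- tweezers: Loose bystander, leave alone: steel tweezers lying flat, 125 mm long, 6 mm high; origin at the centre of its underside.
- petri: Loose bystander, leave alone: clear lidded petri dish, 64 mm across, 16 mm high; origin at the centre of its underside.
- driver: Loose bystander, leave alone: screwdriver with red handle lying flat, 170 mm long; origin at the centre of its underside.
- wash: Loose bystander, leave alone: white wash bottle with blue cap, 60 mm across, 150 mm high; origin at the centre of its underside.

How it is judged:
By the outcome, as a careful person would: the job done as asked, in the order asked, and still so for the second after the job is handed in, with the robot touching nothing.
It also fails if it takes over 54 s, if anything falls off the work surface, if the arm or the gripper's body presses on something with over 40 N, if the wrist force passes 120 N, or if a joint passes its speed limit or range.

### The arm

A 6-joint arm with a two-finger parallel gripper is mounted at the origin on the work surface. World frame = base frame: x ahead of the robot, y to its left, z up, the work surface at z = 0. Lengths are in m, angles in rad, forces in N, time in s.
With the tool pointing down it reaches from about 0.25 to 0.775 m from the base axis. Payload 8.9 kg.
Tool frame: the origin (TCP) lies midway between the tips of the shut fingers; the grasp point (between the pads) lies 19 mm behind it; z points along the fingers, y is the line along which they close (so a half turn about z gives the same grasp; the last joint's range is limited). The gripper opens to 85 mm and grips with 20 to 120 N. Pads are 22 mm wide; open, the fingers measure 114 mm over their backs; the gripper's body (76 mm by 85 mm) begins 54 mm behind the grasp point. The pads swing forward as they close: fully open they stand 13 mm farther back than shut.
Start: joints at [-1.31, 0.291, -0.153, 1.127, 0, 1.431], TCP at [0.204, -0.484, 0.231] pointing down, gripper open.
Joint ranges: [-2.52, 2.52], [-0.91, 1.74], [-1.3, 1.37], [-1.96, 2.02], [-1.52, 1.47], [-3.14, 3.14]. Speed limits (rad/s): [2.22, 2.22, 2.79, 3.14, 3.14, 3.14].

### API

Orientations are given as a unit quaternion [w, x, y, z].
In Python, from station import * gives the robot as it stands. The module is installed in compiled form; this text tells all that it offers.
- The arm moves only by the shell command python3 -m creep 'ROWS' [FORCE]. ROWS is JSON, a list that holds one entry, the list of rows, each a list of 7 numbers: the finger opening in m, from 0 to 0.0854, then the shift along the tool's x, y, z in m, then the turn, a rotation vector about the tool's x, y, z in degrees. A call has 1 to 5 rows; each row is the pose to reach, as a shift and turn from the pose commanded when the call began, along the tool's axes at that moment; what a row does not reach only later rows make up. A row lasts 1/12 s, in which the tool goes at most 41.7 mm and 7.16 degrees, less where a joint would pass 70% of its speed; a pose out of reach is approached as far as the arm can. A call with a gripper value outside its range is refused whole. The fingers move at their own pace and stop on an object; FORCE is the grip in N (left out, the last holds). Time passes only in rows, so rows that repeat a pose let the fingers close. It gives the time, the measured TCP pose, the force, the opening and the grip force at its end, in the units of the state.
- read_state(): the state, without advancing time (a new reading comes with each control period).
- grab_frame(name): name is "side" or "top" or "wrist"; returns (picture, depth): 384x512x3 uint8, red, green, blue; 384x512 float32, m along the optical axis (not along the pixel's ray), 0 where there is no reading.
- get_calibration(name): a dict with "fov_y" (degrees; the focal length in pixels is half the picture's height over the tangent of half this angle, whatever the lens; pixels are square), "cx", "cy" (the principal point, pixels), "T" (4x4, takes a point from camera to world coordinates). Camera axes: x right, y down, z forward; pixel columns grow to the right and rows downward; lengths in m; the calibration is good to about 2 mm. The wrist camera is an equidistant fisheye: a pixel r from the principal point sees the ray r / f radians off the axis. A picture is of the moment at which its call begins: read the wrist's pose just before it. get_calibration takes no time and is no camera call; for the wrist camera it gives the pose at the moment of the call.
- job_done(): hands the job in; it is judged then, once.
Trained networks look in the newest picture that a camera, given by its name, has taken for a name from the list of things; names that differ only in an ending like _2 or _b are one class to them, and where a whole thing is asked for, a point or a joint stands for the part that bears it (a point fixed in the world has none). Each returns a list of dicts, best first, with "score" (0 to 1); they miss things now and then, are a little off and sometimes report something else, mostly with a low value. They report only what shows in the picture. A call takes as long as a camera call.
- recognise(target, camera): "rect" ([left, top, right, bottom] in pixels, round what is visible of it).
- masks_of(target, camera): "pixels" (384x512 bool, what is visible of it) and "rect" ([left, top, right, bottom] in pixels, round what is visible of it).
- landmark_of(target, camera): "at" ([column, row] in pixels: a listed point, or the origin of a listed thing).
The state is a dict: "time_s": time; "qpos": joint angles; "joint_velocities": joint speeds; "joint_torque": joint torques, N m; "position": TCP position; "tool_rot": TCP orientation; "force": force on the tool from outside, world axes, zero at the start; "moment": the same for the moment, N m; "finger_gap": finger opening in m; "grip_force": force on a finger pad.
Only numpy, scipy, OpenCV 4.12 (cv2) and the standard library are available. Lean on these libraries where they do the work, as an engineer would, in place of code of your own. Each camera call takes 0.05 s, during which the arm holds its last target. There are 200 camera calls.

## Working session

There is one attempt and no reset: what is moved stays moved. The work goes in short steps, Python scripts to look and compute and a shell command to move; the robot and the scene stay as the last step left them, time stands still between calls to the robot, and variables do not carry over. Pictures are saved under pics/ and viewed, at most 10 in all, crops included, and the job is handed in when it is done.

```bash
mkdir -p pics; cat > h.py <<'E'
from station import *
import numpy as np, cv2
from scipy.spatial.transform import Rotation as R
def px2w(cam,u,v,d=None,z=None,cal=None):
    c=cal or get_calibration(cam); f=192/np.tan(np.radians(c["fov_y"])/2)
    x,y=(u-c["cx"])/f,(v-c["cy"])/f
    if cam=="wrist":
        r=np.hypot(x,y); s=np.tan(r)/r if r>1e-9 else 1; x*=s;y*=s
    T=np.array(c["T"]); ray=T[:3,:3]@np.array([x,y,1.]); o=T[:3,3]
    if z is not None: d=(z-o[2])/ray[2]
    return o+ray*d
E
python3 - <<'E'
from h import *
s=read_state();print(s)
for n in ("top","side"):
    p,d=grab_frame(n);cv2.imwrite(f"pics/{n}0.png",p[:,:,::-1]);np.save(f"{n}d.npy",d)
    c=get_calibration(n);print(n,c["fov_y"],np.round(c["T"],3).tolist())
    for t in ("rail_mid","seat","carrier","carrier_rear","carrier_tab","clip_pivot","clip_knob","microscope","jar","wash","puck"):
        l=landmark_of(t,n)
        if l:
            u,v=l[0]["at"];zz={"rail_mid":.03,"seat":.024,"carrier":.03,"carrier_rear":.043,"carrier_tab":.061,"clip_pivot":.0465,"clip_knob":.0625}.get(t,0)
            dd=d[int(min(v,383)),int(min(u,511))]
            print(n,t,round(l[0]["score"],2),np.round([u,v]),"z-plane",px2w(n,u,v,z=zz).round(4),"depth",px2w(n,u,v,dd).round(4))
E
```

```text
{'time_s': 0.0, 'qpos': array([-1.31033474e+00,  2.91270235e-01, -1.54088580e-01,  1.12669940e+00,
        3.72870668e-06,  1.43151799e+00]), 'joint_velocities': array([-1.12728684e-03,  2.08190603e-04, -4.08634526e-05,  2.07832471e-04,
       -6.76685100e-04,  1.45958968e-05]), 'joint_torque': array([ 2.56047197e-04, -5.37138784e+01,  3.31375122e+01,  1.56948238e-02,
       -4.40594058e-04, -1.90292731e-06]), 'position': array([ 0.20422549, -0.48319673,  0.23075161]), 'tool_rot': array([-6.29901086e-04,  9.80092210e-01,  1.98541839e-01, -3.63457266e-05]), 'force': array([-0.33066004, -0.15704131, -0.18769623]), 'moment': array([-0.018306  , -0.05869826, -0.01681188]), 'grip_force': 0.0, 'finger_gap': 0.08568143384348129}
top 51.94783013690319 [[0.029, -0.974, 0.224, 0.398], [-1.0, -0.028, 0.009, 0.121], [-0.003, -0.224, -0.975, 0.848], [0.0, 0.0, 0.0, 1.0]]
top seat 0.76 [349. 242.] z-plane [ 0.4858 -0.0745  0.024 ] depth [ 0.4873 -0.0779  0.0097]
top carrier 0.73 [282. 232.] z-plane [0.502  0.0655 0.03  ] depth [0.4993 0.0669 0.0513]
top carrier_rear 0.91 [228. 218.] z-plane [0.526
[... 1167 characters left out ...]
 0.1692 0.043 ] depth [0.5223 0.1715 0.0454]
side carrier_tab 0.71 [282. 225.] z-plane [0.5189 0.1632 0.061 ] depth [0.5182 0.1702 0.0681]
side clip_pivot 0.63 [256. 174.] z-plane [ 0.6017 -0.0046  0.0465] depth [ 6.134e-01 -6.440e-02 -6.000e-04]
side clip_knob 0.51 [258. 180.] z-plane [0.5906 0.0353 0.0625] depth [0.5889 0.0444 0.0699]
side microscope 0.22 [257. 179.] z-plane [ 0.6071 -0.0454  0.    ] depth [0.5897 0.0448 0.0729]
side jar 0.69 [354. 256.] z-plane [0.3723 0.1648 0.    ] depth [0.3761 0.1853 0.0233]
side wash 0.64 [199. 367.] z-plane [0.6103 0.4321 0.    ] depth [0.5976 0.4543 0.0519]
side puck 0.48 [363. 190.] z-plane [ 0.3501 -0.0489  0.    ] depth [ 0.353  -0.0306  0.0147]
```

View pics/top0.png

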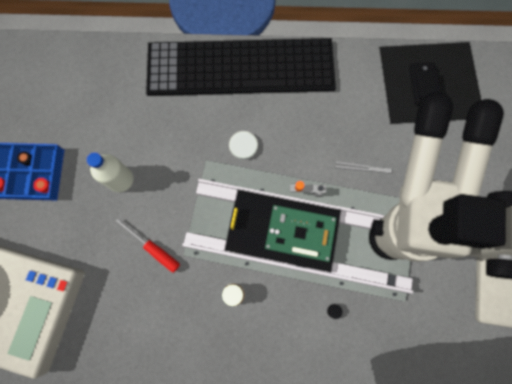

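View pics/side0.png

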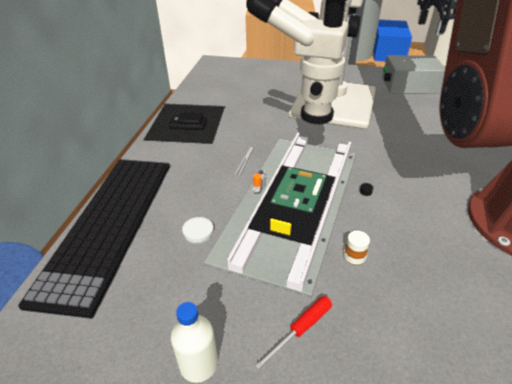

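The top view (up = +x, left = +y) shows the track tilted by about 12°, the carrier near the middle with its yellow tab at (234,216), the orange knob at (299,186), and the microscope at the right end. The side view shows the same layout, with the knob at (258,180) and the jar and puck clear of the track. Next I'll fit the track and carrier geometry.

```bash
cat > m.py <<'E'
from h import *
p,d=grab_frame("top")
def pts(mask,z): 
    v,u=np.nonzero(mask); return np.array([px2w("top",a,b,z=z)[:2] for a,b in zip(u[::3],v[::3])],np.float32)
for t,z in (("track",.01),("carrier",.047)):
    m=masks_of(t,"top")
    if not m: print(t,None); continue
    P=pts(m[0]["pixels"],z); r=cv2.minAreaRect(P*1000); print(t,m[0]["score"],len(P),r); print(cv2.boxPoints(r).round(1).tolist())
# white rails: bright pixels with depth height .03
c=get_calibration("top");f=192/np.tan(np.radians(c["fov_y"])/2);T=np.array(c["T"])
v,u=np.mgrid[:384,:512];W=np.stack([(u-c["cx"])/f*d,(v-c["cy"])/f*d,d],-1)@T[:3,:3].T+T[:3,3]
np.save("W.npy",W)
h=W[...,2];roi=(W[...,0]>.35)&(W[...,0]<.68)&(W[...,1]>-.2)&(W[...,1]<.32)
for n,lo,hi in(("plate",.044,.05),("base",.006,.014),("lip",.037,.043),("tab",.066,.085)):
    k=roi&(h>lo)&(h<hi); r=cv2.minAreaRect((W[k][:,:2]*1000).astype(np.float32)); print(n,k.sum(),r,W[k].mean(0).round(4))
E
python3 m.py
```

```text
Traceback (most recent call last):
  File "m.py", line 8, in <module>
    P=pts(m[0]["pixels"],z); r=cv2.minAreaRect(P*1000); print(t,m[0]["score"],len(P),r); print(cv2.boxPoints(r).round(1).tolist())
  File "m.py", line 4, in pts
    v,u=np.nonzero(mask); return np.array([px2w("top",a,b,z=z)[:2] for a,b in zip(u[::3],v[::3])],np.float32)
                                           ~~~~^^^^^^^^^^^^^^^
  File "h.py", line 5, in px2w
    c=cal or get_calibration(cam); f=192/np.tan(np.radians(c["fov_y"])/2)
             ~~~~~~~~~~~~~~~^^^^^
ValueError: time passes only in moves, steps and waits
```

```bash
sed -i 's/^p,d=grab/C=get_calibration("top")\np,d=grab/; s/z=z)\[:2\]/z=z,cal=C)[:2]/; s/^c=get_calibration("top");/c=C;/' m.py; python3 m.py; python3 -c "
from station import *;print(read_state()['time_s'])"
```

```text
track 0.75 93 ((606.7242431640625, 11.17044448852539), (78.67232513427734, 21.26810073852539), 87.96684265136719)
[[594.7000122070312, -27.799999237060547], [616.0, -28.5], [618.7000122070312, 50.099998474121094], [597.5, 50.900001525878906]]
carrier 0.69 2326 ((506.06982421875, 66.86053466796875), (221.50514221191406, 133.88375854492188), 80.33724975585938)
[[421.5, -31.100000381469727], [553.5, -53.599998474121094], [590.7000122070312, 164.8000030517578], [458.70001220703125, 187.3000030517578]]
plate 4267 ((488.41351318359375, 39.361328125), (452.50390625, 229.2086639404297), 89.13117218017578) [0.5093 0.0832 0.0476]
base 9055 ((515.2794189453125, 56.64707946777344), (515.2728271484375, 324.0254211425781), 89.06190490722656) [0.5236 0.0323 0.0106]
lip 964 ((518.053955078125, 23.550933837890625), (470.79241943359375, 182.34263610839844), 80.13505554199219) [0.4934 0.0419 0.0411]
tab 114 ((560.49169921875, 105.29515075683594), (29.854324340820312, 170.80047607421875), 30.772645950317383) [0.5641 0.0902 0.0749]
1.45
```

```bash
python3 -m creep '[[[0,0.0145,-0.036,0,0,0,-7],[0,0.029,-0.072,0,0,0,-14],[0,0.0436,-0.108,0,0,0,-21],[0,0.058,-0.145,0,0,0,-28],[0,0.073,-0.181,0,0,0,-35]]]' 30
cat > t.py <<'E'
import sys;from h import *
# goal world x y z (m) yaw of tool x (deg): prints shift in tool axes
s=read_state();q=s["tool_rot"];r=R.from_quat([q[1],q[2],q[3],q[0]]);M=r.as_matrix()
g=[float(a) for a in sys.argv[1:5]]
print("t",round(s["time_s"],2),"pos",s["position"].round(4),"yaw",np.degrees(np.arctan2(M[1,0],M[0,0])).round(2),"tilt",np.degrees(np.arccos(-M[2,2])).round(2),"F",s["force"].round(1))
ya=np.radians(g[3]);G=np.array([[np.cos(ya),np.sin(ya),0],[np.sin(ya),-np.cos(ya),0],[0,0,-1]]).T
print("shift",(M.T@(np.array(g[:3])-s["position"])).round(4),"rot",np.degrees((r.inv()*R.from_matrix(G.T if 0 else np.column_stack([[np.cos(ya),np.sin(ya),0],[np.sin(ya),-np.cos(ya),0],[0,0,-1]]))).as_rotvec()).round(2))
E
python3 t.py 0.31 0.0 0.22 80.2
python3 - <<'E'
import numpy as np
W=np.load("W.npy");h=W[...,2]
a=np.radians(-9.8);X=W[...,0]*np.cos(a)+W[...,1]*np.sin(a);Y=-W[...,0]*np.sin(a)+W[...,1]*np.cos(a)
k=(abs(X-.487)<.06)&(h>.044)&(h<.05)&(Y<.29)&(Y>0);print("plate X,Y",np.percentile(X[k],[0.5,2,50,98,99.5]).round(4),np.percentile(Y[k],[.5,2,98,99.5]).round(4))
k=(abs(X-.487)<.105)&(h>.007)&(h<.014);print("base Ymax",np.percentile(Y[k],[98,99.5,100]).round(4))
k=(abs(X-.487)<.13)&(h>.007)&(h<.014)&(abs(Y-.3)<.03);print("base X",np.percentile(X[k],[0,1,99,100]).round(4))
k=(abs(X-.587)<.03)&(h>.06)&(h<.085)&(Y>.05)&(Y<.2);print("knob",X[k].mean(),Y[k].mean(),h[k].max(),k.sum())
E
```

```text
time_s: 1.87
position: [0.2007, -0.2866, 0.231]
tool_rot: [-0.0, 0.874, 0.487, 0.0]
force: [0.5, 0.1, 0.1]
finger_gap: 0.0258
grip_force: 0.0
t 1.87 pos [ 0.2007 -0.2866  0.231 ] yaw 58.22 tilt 0.01 F [0.5 0.1 0.1]
shift [ 0.3012 -0.058   0.0111] rot [-0.000e+00 -1.000e-02 -2.198e+01]
plate X,Y [0.4273 0.4284 0.4822 0.5455 0.5466] [0.0426 0.0444 0.259  0.261 ]
base Ymax [0.7273 0.7635 0.8059]
base X [0.3976 0.3991 0.6101 0.6126]
knob 0.5780240921156263 0.13667115548024394 0.07857386698266733 71
```

```bash
python3 -m creep '[[[0,0.038,-0.0073,0.0,0,0,-6],[0,0.076,-0.0146,0.0,0,0,-12],[0,0.114,-0.022,0.0,0,0,-18],[0,0.152,-0.029,0,0,0,-22],[0,0.19,-0.0366,0,0,0,-22]]]' >/dev/null; python3 t.py 0.34 0.14 0.22 80.2
```

```text
t 2.28 pos [ 0.2713 -0.1065  0.2316] yaw 80.11 tilt 0.09 F [ 1.6 -0.4  0.1]
shift [0.2547 0.0253 0.0115] rot [ 0.08  0.03 -0.09]
```

```bash
python3 -m creep '[[[0,0.04,0.004,0,0,0,0],[0,0.08,0.008,0,0,0,0],[0,0.12,0.012,0,0,0,0],[0,0.16,0.016,0,0,0,0],[0,0.2,0.02,0,0,0,0]]]' >/dev/null;  python3 -m creep '[[[0,0.035,0.02,0.015,0,0,0],[0,0.067,0.045,0.03,0,0,0],[0,0.09,0.077,0.045,0,0,0],[0,0.11,0.11,0.06,0,0,0],[0,0.125,0.145,0.075,0,0,0]]]' >/dev/null; python3 t.py 0.532 0.215 0.12 80.2
```

```text
t 3.12 pos [0.4875 0.177  0.1563] yaw 80.03 tilt 0.03 F [-0.1 -1.   1.5]
shift [0.0451 0.0372 0.0363] rot [ 0.01 -0.02 -0.17]
```

```bash
python3 -m creep '[[[0,0.023,0.019,0.018,0,0,0],[0,0.045,0.037,0.036,0,0,0],[0,0.045,0.037,0.05,0,0,0],[0,0.045,0.037,0.056,0,0,0],[0,0.045,0.037,0.056,0,0,0]]]' >/dev/null; python3 t.py 0.532 0.215 0.028 80.2; python3 - <<'E'
from h import *
C=get_calibration("wrist");p,d=grab_frame("wrist");cv2.imwrite("pics/w1.png",p[:,:,::-1])
a=np.radians(-9.8)
for t,z in(("carrier_rear",.043),("carrier_tab",.061),("clip_knob",.0625),("clip_pivot",.0465),("seat",.024),("rail_mid",.03)):
    l=landmark_of(t,"wrist")
    if l:
        w=px2w("wrist",*l[0]["at"],z=z,cal=C);print(t,l[0]["score"],l[0]["at"],w.round(4),"XY",np.round([w[0]*np.cos(a)+w[1]*np.sin(a),-w[0]*np.sin(a)+w[1]*np.cos(a)],4))
p,d=grab_frame("top");s=cv2.resize(p[120:320,170:430],None,fx=3,fy=3)[:,:,::-1];cv2.imwrite("pics/t1.png",s)
E
```

```text
t 3.53 pos [0.5291 0.2124 0.0995] yaw 79.92 tilt 0.21 F [-0.5  0.6  0.5]
shift [0.0032 0.0026 0.0715] rot [-0.18  0.09 -0.28]
seat 0.7 [154.3, 45.4] [0.4787 0.3468 0.024 ] XY [0.4127 0.4233]
```

View pics/w1.png

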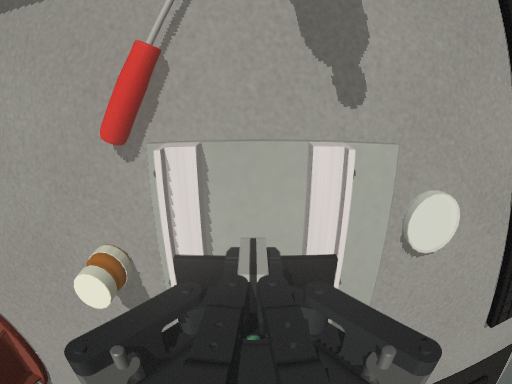

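View pics/t1.png

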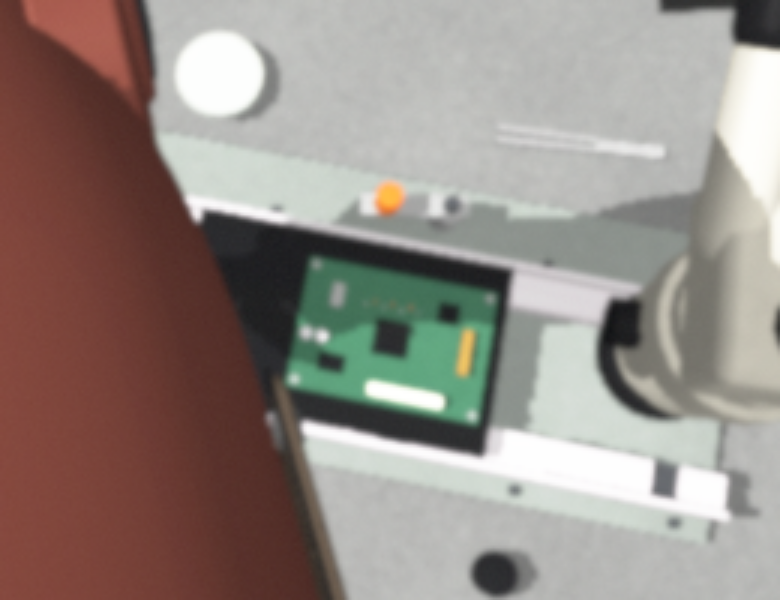

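The wrist view shows the fingers (x≈253) centred between the rails (x≈203 and 307), with the channel empty below. The top crop shows the knob at crop (390,197) and the pivot at (452,204), so the clip is open by about 0.14 rad. I'll descend and then approach.

```bash
python3 -m creep '[[[0,0.002,0.0015,0.02,-0.2,0.1,-0.2],[0,0.002,0.0015,0.04,-0.2,0.1,-0.2],[0,0.002,0.0015,0.058,-0.2,0.1,-0.2],[0,0.002,0.0015,0.070,-0.2,0.1,-0.2],[0,0.002,0.0015,0.0715,-0.2,0.1,-0.2]]]' >/dev/null; python3 t.py 0.532 0.215 0.028 80.2; python3 -m creep '[[[0,-0.004,0,0,0,0,0],[0,-0.008,0,0,0,0,0],[0,-0.012,0,0,0,0,0],[0,-0.015,0,0,0,0,0],[0,-0.017,0,0,0,0,0]]]' >/dev/null; python3 t.py 0.532 0.215 0.028 80.2
```

```text
t 4.35 pos [0.531  0.214  0.0278] yaw 80.1 tilt 0.05 F [ 0.6  0.3 -0.9]
shift [ 0.0012  0.0009 -0.0002] rot [ 0.04 -0.02 -0.1 ]
t 4.77 pos [0.5299 0.1972 0.0304] yaw 80.08 tilt 0.29 F [-0.4  1.   0.4]
shift [ 0.0178 -0.001   0.0024] rot [ 0.26 -0.12 -0.12]
```

```bash
for i in 1; do :; done; python3 -m creep '[[[0,-0.002,0,0,0,0,0],[0,-0.004,0,0,0,0,0],[0,-0.006,0,0,0,0,0],[0,-0.008,0,0,0,0,0],[0,-0.010,0,0,0,0,0]]]' | grep -E 'pos|force:'; python3 -m creep '[[[0,-0.0015,0,0,0,0,0],[0,-0.003,0,0,0,0,0],[0,-0.0045,0,0,0,0,0],[0,-0.006,0,0,0,0,0],[0,-0.0075,0,0,0,0,0]]]' | grep -E 'time|pos|force:';python3 t.py 0.532 0.215 0.028 80.2
```

```text
position: [0.5278, 0.1877, 0.0296]
force: [0.2, -0.3, 0.1]
grip_force: 0.0
time_s: 5.6
position: [0.5266, 0.1807, 0.0296]
force: [0.6, 4.0, -1.1]
grip_force: 1.5
t 5.6 pos [0.5266 0.1807 0.0296] yaw 80.12 tilt 0.25 F [ 0.6  4.  -1.1]
shift [ 0.0347 -0.0006  0.0017] rot [ 0.2  -0.14 -0.08]
```

```bash
python3 -m creep '[[[0,-0.002,0,0,0,0,0],[0,-0.004,0,0.001,0,0,0],[0,-0.006,0,0.001,0,0,0],[0,-0.008,0,0.002,0,0,0],[0,-0.010,0,0.002,0,0,0]]]' | grep -E 'pos|^force:'; python3 -m creep '[[[0,-0.002,0,0,0,0,0],[0,-0.004,0,0,0,0,0],[0,-0.006,0,0,0,0,0],[0,-0.008,0,0,0,0,0],[0,-0.010,0,0,0,0,0]]]' | grep -E 'pos|^force:'; python3 -m creep '[[[0,-0.002,0,0,0,0,0],[0,-0.004,0,0,0,0,0],[0,-0.006,0,0,0,0,0],[0,-0.008,0,0,0,0,0],[0,-0.010,0,0,0,0,0]]]' | grep -E 'pos|^force:';python3 t.py 0.532 0.215 0.028 80.2
```

```text
position: [0.5254, 0.1709, 0.0279]
force: [1.4, 5.2, 2.4]
position: [0.5235, 0.1609, 0.0279]
force: [1.2, 5.7, 3.3]
position: [0.5218, 0.1511, 0.0279]
force: [1.3, 4.9, 3.5]
t 6.85 pos [0.5218 0.1511 0.0279] yaw 80.12 tilt 0.29 F [1.3 4.9 3.5]
shift [ 0.0647 -0.0009  0.    ] rot [ 0.25 -0.15 -0.08]
```

```bash
python3 -m creep '[[[0,-0.002,0,0,0,0,0],[0,-0.004,0,0,0,0,0],[0,-0.006,0,0,0,0,0],[0,-0.008,0,0,0,0,0],[0,-0.010,0,0,0,0,0]]]' | grep -E 'pos|^force:'; python3 -m creep '[[[0,-0.002,0,0,0,0,0],[0,-0.004,0,0,0,0,0],[0,-0.006,0,0,0,0,0],[0,-0.008,0,0,0,0,0],[0,-0.010,0,0,0,0,0]]]' | grep -E 'pos|^force:'; python3 -m creep '[[[0,-0.002,0,0,0,0,0],[0,-0.004,0,0,0,0,0],[0,-0.006,0,0,0,0,0],[0,-0.008,0,0,0,0,0],[0,-0.010,0,0,0,0,0]]]' | grep -E 'pos|^force:'; python3 -m creep '[[[0,-0.002,0,0,0,0,0],[0,-0.004,0,0,0,0,0],[0,-0.006,0,0,0,0,0],[0,-0.008,0,0,0,0,0],[0,-0.010,0,0,0,0,0]]]' | grep -E 'pos|^force:'; python3 -m creep '[[[0,-0.002,0,0,0,0,0],[0,-0.004,0,0,0,0,0],[0,-0.006,0,0,0,0,0],[0,-0.008,0,0,0,0,0],[0,-0.010,0,0,0,0,0]]]' | grep -E 'pos|^force:';python3 t.py 0.532 0.215 0.028 80.2
```

```text
position: [0.5201, 0.1413, 0.0279]
force: [0.2, 5.5, 4.1]
position: [0.5184, 0.1314, 0.0279]
force: [1.1, 5.5, 3.9]
position: [0.5167, 0.1216, 0.0279]
force: [0.6, 5.6, 4.7]
position: [0.5149, 0.1117, 0.0278]
force: [2.1, 6.2, 5.3]
position: [0.5132, 0.1019, 0.0278]
force: [0.7, 4.9, 4.5]
t 8.93 pos [0.5132 0.1019 0.0278] yaw 80.12 tilt 0.29 F [0.7 4.9 4.5]
shift [ 1.147e-01 -9.000e-04  1.000e-04] rot [ 0.25 -0.16 -0.08]
```

```bash
python3 - <<'E'
from h import *
p,d=grab_frame("side");cv2.imwrite("pics/s2.png",cv2.resize(p[100:300,180:440],None,fx=3,fy=3)[:,:,::-1])
E
```

```text
(no output)
```

View pics/s2.png

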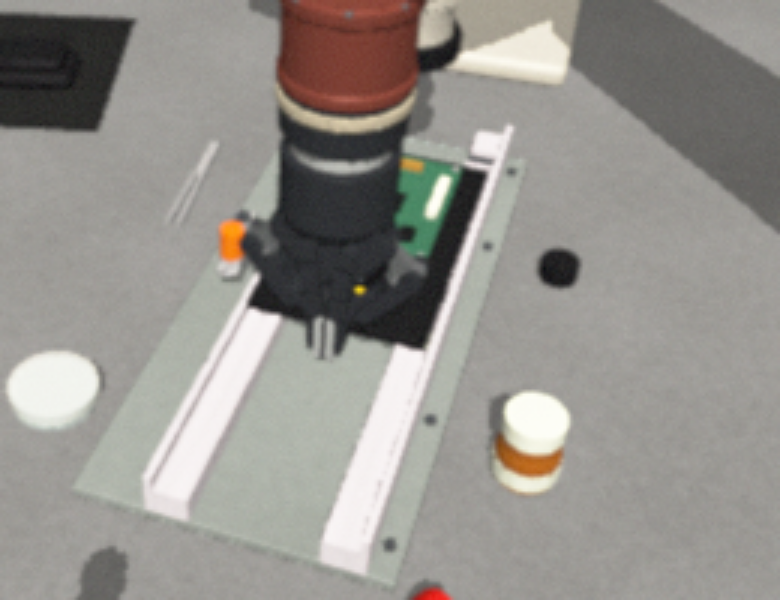

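The side crop shows the finger on the carrier's rear edge (325,340), with the gripper clear of the knob (232,240) and the plate straight. I'll keep pushing.

```bash
python3 -m creep '[[[0,-0.002,0,0,0,0,0],[0,-0.004,0,0,0,0,0],[0,-0.006,0,0,0,0,0],[0,-0.008,0,0,0,0,0],[0,-0.010,0,0,0,0,0]]]' | grep -E 'pos|^force:'; python3 -m creep '[[[0,-0.002,0,0,0,0,0],[0,-0.004,0,0,0,0,0],[0,-0.006,0,0,0,0,0],[0,-0.008,0,0,0,0,0],[0,-0.010,0,0,0,0,0]]]' | grep -E 'pos|^force:'; python3 -m creep '[[[0,-0.002,0,0,0,0,0],[0,-0.004,0,0,0,0,0],[0,-0.006,0,0,0,0,0],[0,-0.008,0,0,0,0,0],[0,-0.010,0,0,0,0,0]]]' | grep -E 'pos|^force:'; python3 -m creep '[[[0,-0.0015,0,0,0,0,0],[0,-0.003,0,0,0,0,0],[0,-0.0045,0,0,0,0,0],[0,-0.006,0,0,0,0,0],[0,-0.0075,0,0,0,0,0]]]' | grep -E 'pos|^force:';python3 t.py 0.532 0.215 0.028 80.2
```

```text
position: [0.5113, 0.092, 0.0277]
force: [1.1, 5.5, 4.4]
position: [0.5096, 0.0822, 0.0277]
force: [1.3, 5.2, 4.4]
position: [0.5078, 0.0723, 0.0277]
force: [1.1, 6.1, 5.1]
position: [0.5065, 0.065, 0.0276]
force: [1.1, 4.9, 4.2]
t 10.65 pos [0.5065 0.065  0.0276] yaw 80.12 tilt 0.26 F [1.1 4.9 4.2]
shift [ 0.1522 -0.0006  0.    ] rot [ 0.22 -0.15 -0.08]
```

```bash
python3 -m creep '[[[0,-0.001,0,0,0,0,0],[0,-0.002,0,0,0,0,0],[0,-0.003,0,0,0,0,0],[0,-0.004,0,0,0,0,0],[0,-0.005,0,0,0,0,0]]]' | grep -E 'pos|^force:'; python3 -m creep '[[[0,-0.001,0,0,0,0,0],[0,-0.002,0,0,0,0,0],[0,-0.003,0,0,0,0,0],[0,-0.004,0,0,0,0,0],[0,-0.005,0,0,0,0,0]]]' | grep -E 'pos|^force:'; python3 -m creep '[[[0,-0.001,0,0,0,0,0],[0,-0.002,0,0,0,0,0],[0,-0.003,0,0,0,0,0]]]' | grep -E 'pos|^force:'
```

```text
position: [0.5056, 0.0601, 0.0276]
force: [0.4, 5.0, 4.6]
position: [0.5048, 0.0551, 0.0276]
force: [0.8, 5.7, 4.3]
position: [0.5041, 0.052, 0.0275]
force: [1.2, 3.7, 2.0]
```

```bash
python3 -m creep '[[[0,-0.001,0,0,0,0,0],[0,-0.002,0,0,0,0,0],[0,-0.003,0,0,0,0,0]]]' | grep -E 'pos|^force:';python3 -m creep '[[[0,-0.0008,0,0,0,0,0],[0,-0.0016,0,0,0,0,0]]]' | grep -E 'pos|^force:'
```

```text
position: [0.5032, 0.0488, 0.0272]
force: [1.5, 4.2, 0.0]
position: [0.503, 0.0473, 0.0272]
force: [-0.0, 3.9, -0.3]
```

```bash
python3 -m creep '[[[0,-0.0008,0,0,0,0,0],[0,-0.0016,0,0,0,0,0]]]' | grep -E 'pos|^force:';python3 -m creep '[[[0,-0.0008,0,0,0,0,0],[0,-0.0016,0,0,0,0,0]]]' | grep -E 'pos|^force:'; python3 - <<'E'
from h import *
C=get_calibration("top");p,d=grab_frame("top");cv2.imwrite("pics/t3.png",cv2.resize(p[120:320,170:430],None,fx=3,fy=3)[:,:,::-1])
p,_=grab_frame("side");cv2.imwrite("pics/s3.png",cv2.resize(p[100:300,180:440],None,fx=3,fy=3)[:,:,::-1])
f=192/np.tan(np.radians(C["fov_y"])/2);T=np.array(C["T"])
v,u=np.mgrid[:384,:512];W=np.stack([(u-C["cx"])/f*d,(v-C["cy"])/f*d,d],-1)@T[:3,:3].T+T[:3,3]
a=np.radians(-9.8);X=W[...,0]*np.cos(a)+W[...,1]*np.sin(a);Y=-W[...,0]*np.sin(a)+W[...,1]*np.cos(a);h=W[...,2]
for y in np.arange(0,.14,.01):
    r=[]
    for x in (-.070,-.06,-.055,.055,.06,.07):
        k=(abs(Y-y)<.006)&(abs(X-.487-x)<.002);r.append((round(float(np.median(h[k]))*1000,1) if k.any() else None))
    print(round(y,3),r)
E
```

```text
position: [0.5028, 0.0457, 0.0272]
force: [-0.8, 2.2, -0.5]
position: [0.5026, 0.0447, 0.0272]
force: [1.4, 8.4, -1.0]
0.0 [None, None, None, 363.1, 365.7, 370.3]
0.01 [None, None, None, 363.7, 365.6, 370.0]
0.02 [None, None, None, None, None, 366.3]
0.03 [None, None, None, None, None, None]
0.04 [None, None, None, None, None, None]
0.05 [None, None, None, None, None, None]
0.06 [None, None, None, None, None, None]
0.07 [603.3, None, None, None, None, None]
0.08 [610.1, 598.0, 591.3, None, None, None]
0.09 [614.7, 602.7, 596.2, 493.6, None, None]
0.1 [617.2, 605.5, 599.3, 482.1, None, None]
0.11 [617.2, 606.4, 600.1, 482.1, None, None]
0.12 [616.4, 605.8, 599.9, None, None, None]
0.13 [615.0, 604.1, 598.8, None, None, None]
0.14 [612.6, 601.4, 596.0, None, None, None]
```

View pics/s3.png

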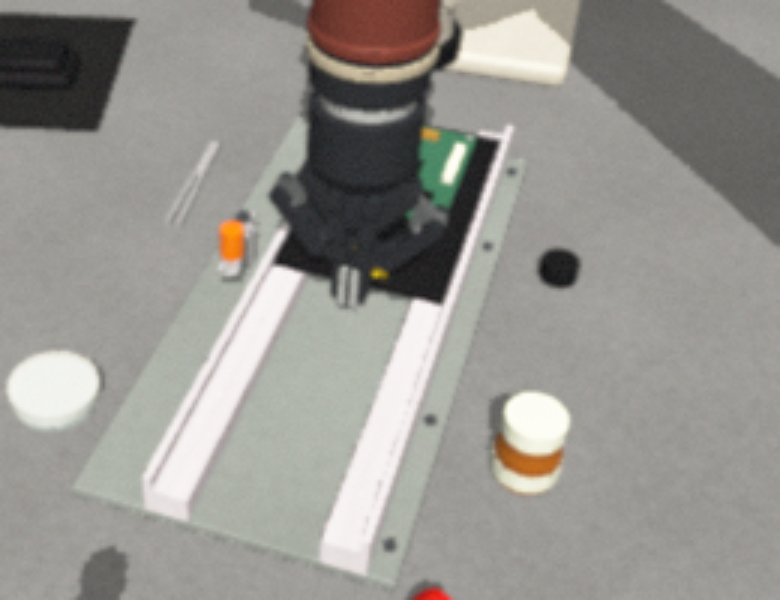

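The carrier now looks at lip level, and the force dipped and then jumped to 8.4 N. I'll confirm with the side depth before backing off.

```bash
cat > hgt.py <<'E'
from h import *
C=get_calibration("side");p,d=grab_frame("side")
f=192/np.tan(np.radians(C["fov_y"])/2);T=np.array(C["T"])
v,u=np.mgrid[:384,:512];W=np.stack([(u-C["cx"])/f*d,(v-C["cy"])/f*d,d],-1)@T[:3,:3].T+T[:3,3]
a=np.radians(-9.8);X=W[...,0]*np.cos(a)+W[...,1]*np.sin(a)-.487;Y=-W[...,0]*np.sin(a)+W[...,1]*np.cos(a)-.11;h=W[...,2]
dark=p.max(2)<60
for y in np.arange(-.19,.02,.02):
    for lo,hi in ((-.064,-.035),(.035,.064)):
        k=dark&(d>0)&(abs(Y-y)<.01)&(X>lo)&(X<hi)&(h<.06)&(h>.015); print(round(y,2),lo,k.sum(),(np.median(h[k])*1000).round(1) if k.any() else None,end=" | ")
    print()
k=(X<-.066)&(X>-.073)&(abs(Y-.06)<.05)&(h>.03)&(h<.06);print("lip",k.sum(),np.percentile(h[k],[50,90])*1000)
k=(abs(X)>.047)&(abs(X)<.062)&(abs(Y-.1)<.06)&(h>.0)&(h<.06);print("rail",np.median(h[k])*1000)
k=(p[...,0]>180)&(p[...,1]<140)&(p[...,1]>60)&(p[...,2]<90)&(h>.045)&(h<.09)&(X>.02)&(X<.15);print("knob XY",k.sum(),X[k].mean().round(4),Y[k].mean().round(4))
E
python3 hgt.py; python3 -m creep '[[[0,-0.0008,0,0,0,0,0],[0,-0.0012,0,0,0,0,0],[0,-0.0012,0,0,0,0,0]]]' | grep -E 'time|pos|^force:'
```

```text
-0.19 -0.064 27 40.6 | -0.19 0.035 0 None | 
-0.17 -0.064 24 39.8 | -0.17 0.035 0 None | 
-0.15 -0.064 30 40.4 | -0.15 0.035 0 None | 
-0.13 -0.064 30 40.0 | -0.13 0.035 0 None | 
-0.11 -0.064 32 40.3 | -0.11 0.035 0 None | 
-0.09 -0.064 32 40.3 | -0.09 0.035 0 None | 
-0.07 -0.064 35 40.2 | -0.07 0.035 0 None | 
-0.05 -0.064 46 40.1 | -0.05 0.035 0 None | 
-0.03 -0.064 69 40.1 | -0.03 0.035 2 40.0 | 
-0.01 -0.064 77 40.3 | -0.01 0.035 42 40.5 | 
0.01 -0.064 63 39.6 | 0.01 0.035 49 40.0 | 
lip 76 [39.86168057 41.15764827]
rail 29.106757176121377
knob XY 52 0.0882 0.0325
time_s: 12.88
position: [0.5024, 0.0446, 0.0273]
force: [1.1, 10.9, -1.0]
```

The plate top reads 40.3 mm along its whole length and the lip about 40–41 mm, and the force rises against the stop. The carrier has dropped and is level. I'll back off and lift, and check the microscope's clearance envelope meanwhile.

```bash
python3 -m creep '[[[0,0.006,0,0,0,0,0],[0,0.02,0,0,0,0,0],[0,0.035,0,0,0,0,0],[0,0.045,0,-0.02,0,0,0],[0,0.05,0.01,-0.06,0,0,0]]]' | grep -E 'time|pos|^force:'; python3 t.py 0.631 0.034 0.11 80.2; python3 - <<'E'
import numpy as np
W=np.load("W.npy")
k=(W[...,2]>.13)&(W[...,2]<.47)&(W[...,1]>-.45)&(W[...,1]<.1)&(W[...,0]>.38)
P=W[k]
for lo,hi in((.38,.44),(.44,.5),(.5,.55),(.55,.6),(.6,.65),(.65,.7)):
    q=P[(P[:,0]>lo)&(P[:,0]<hi)]
    if len(q): i=q[:,1].argmax();print(lo,len(q),"max y",np.percentile(q[:,1],99).round(3),"at z",q[i,2].round(3), "z range",q[:,2].min().round(2),q[:,2].max().round(2))
E
```

```text
time_s: 13.3
position: [0.516, 0.0912, 0.0844]
force: [0.5, -0.2, -0.5]
t 13.3 pos [0.516  0.0912 0.0844] yaw 80.15 tilt 0.33 F [ 0.5 -0.2 -0.5]
shift [-0.0367  0.1229 -0.0263] rot [-0.33  0.07 -0.05]
0.38 652 max y -0.098 at z 0.282 z range 0.26 0.35
0.44 7444 max y -0.061 at z 0.241 z range 0.15 0.45
0.5 2924 max y -0.071 at z 0.241 z range 0.17 0.38
0.55 2905 max y -0.076 at z 0.354 z range 0.35 0.4
0.6 1557 max y -0.078 at z 0.38 z range 0.37 0.41
```

```bash
python3 -m creep '[[[0,0,0.01,-0.025,0,0,0],[0,-0.01,0.045,-0.035,0,0,0],[0,-0.02,0.08,-0.035,0,0,0],[0,-0.036,0.115,-0.035,0,0,0],[0,-0.038,0.123,-0.03,0,0,0]]]' | grep -E 'time|pos|^force:'; python3 t.py 0.632 0.031 0.06 80.2; python3 - <<'E'
from h import *
C=get_calibration("wrist");p,d=grab_frame("wrist");cv2.imwrite("pics/w4.png",p[:,:,::-1])
p,d=grab_frame("side");cv2.imwrite("pics/s4.png",cv2.resize(p[100:300,160:420],None,fx=3,fy=3)[:,:,::-1])
E
```

```text
time_s: 13.72
position: [0.6404, 0.0282, 0.119]
force: [-0.6, -1.5, -0.9]
t 13.72 pos [0.6404 0.0282 0.119 ] yaw 79.96 tilt 0.54 F [-0.6 -1.5 -0.9]
shift [ 0.0013 -0.0093  0.0589] rot [ 0.54  0.01 -0.24]
```

View pics/s4.png

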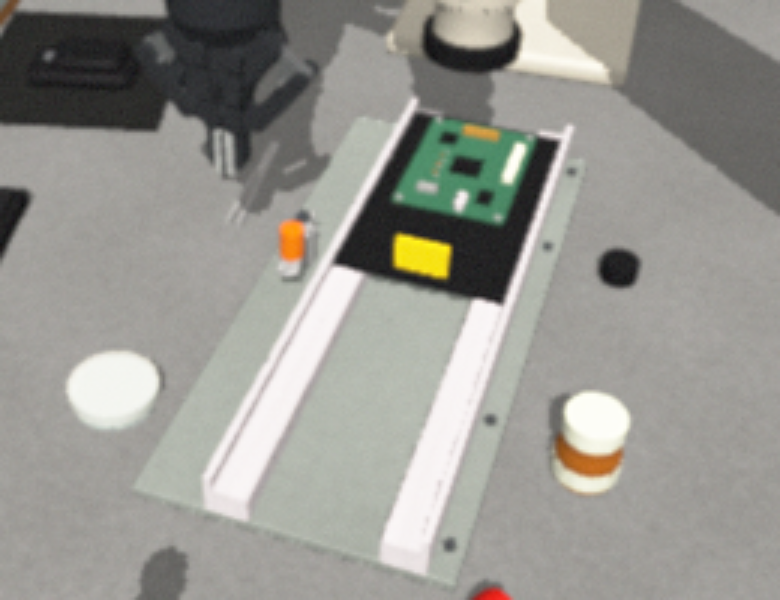

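The side crop shows the carrier sitting level between the lips, the knob at (291,240), and the fingertip up and to its left at (225,165). I'll descend outboard of the knob.

```bash
python3 -m creep '[[[0,0.001,-0.003,0.02,0.5,0,-0.2],[0,0.001,-0.006,0.04,0.5,0,-0.2],[0,0.001,-0.007,0.055,0.5,0,-0.2],[0,0.001,-0.007,0.059,0.5,0,-0.2],[0,0.001,-0.007,0.059,0.5,0,-0.2]]]' | grep -E 'time|pos|^force:'; cat > k.py <<'E'
from h import *
s=read_state();w=s["position"];a=np.radians(-9.8)
X=w[0]*np.cos(a)+w[1]*np.sin(a);Y=-w[0]*np.sin(a)+w[1]*np.cos(a)
F=s["force"];fx=F[0]*np.cos(a)+F[1]*np.sin(a);fy=-F[0]*np.sin(a)+F[1]*np.cos(a)
print("t",round(s["time_s"],2),"track XY mm",((X-.487)*1e3).round(1),((Y-.111)*1e3).round(1),"z",(w[2]*1e3).round(1),"F track",fx.round(1),fy.round(1),F[2].round(1))
E
python3 k.py; python3 hgt.py | tail -1
```

```text
time_s: 14.23
position: [0.6268, 0.0348, 0.0578]
force: [-0.3, -0.8, 0.6]
t 14.23 track XY mm 124.7 29.9 z 57.8 F track -0.2 -0.9 0.6
knob XY 56 0.0894 0.0316
```

```bash
python3 -m creep '[[[0,0,-0.002,0,0,0,0],[0,0,-0.004,0,0,0,0],[0,-0.001,-0.006,0,0,0,0],[0,-0.001,-0.008,0,0,0,0],[0,-0.001,-0.011,0,0,0,0]]]' >/dev/null; python3 k.py;  python3 -m creep '[[[0,0.001,-0.003,0,0,0,0],[0,0.001,-0.006,0,0,0,0],[0,0.002,-0.009,0,0,0,0],[0,0.002,-0.011,0,0,0,0],[0,0.003,-0.014,0,0,0,0]]]' >/dev/null; python3 k.py; python3 hgt.py | tail -1
```

```text
t 14.7 track XY mm 115.9 28.6 z 59.3 F track 0.2 -0.1 0.4
t 15.12 track XY mm 101.8 31.7 z 59.0 F track 1.6 -0.3 -1.1
knob XY 63 0.0781 0.0278
```

```bash
python3 -m creep '[[[0,0,-0.003,0,0,0,0],[0,0,-0.006,0,0,0,0],[0,0,-0.009,0,0,0,0],[0,-0.001,-0.012,0,0,0,0],[0,-0.001,-0.015,0,0,0,0]]]' >/dev/null; python3 k.py;  python3 -m creep '[[[0,-0.001,-0.003,0,0,0,0],[0,-0.002,-0.006,0,0,0,0],[0,-0.003,-0.009,0,0,0,0],[0,-0.0045,-0.011,0,0,0,0],[0,-0.006,-0.013,0,0,0,0]]]' >/dev/null; python3 k.py; python3 hgt.py | tail -1
```

```text
t 15.58 track XY mm 86.3 30.6 z 59.0 F track 1.1 1.3 0.2
t 16.0 track XY mm 73.7 24.5 z 59.1 F track 1.8 0.9 -0.1
knob XY 47 0.0576 0.0129
```

```bash
python3 -m creep '[[[0,-0.002,-0.0025,0,0,0,0],[0,-0.004,-0.005,0,0,0,0],[0,-0.006,-0.007,0,0,0,0],[0,-0.0085,-0.009,0,0,0,0],[0,-0.011,-0.011,0,0,0,0]]]' >/dev/null; python3 k.py;  python3 -m creep '[[[0,-0.002,-0.0015,0,0,0,0],[0,-0.004,-0.003,0,0,0,0],[0,-0.006,-0.0045,0,0,0,0],[0,-0.008,-0.006,0,0,0,0],[0,-0.010,-0.007,0,0,0,0]]]' >/dev/null; python3 k.py; python3 hgt.py | tail -1
```

```text
t 16.47 track XY mm 62.5 13.4 z 59.1 F track -0.0 1.0 0.4
t 16.88 track XY mm 55.7 3.4 z 59.2 F track 0.5 -0.0 -0.5
knob XY 0 nan nanhgt.py:13: RuntimeWarning: Mean of empty slice.
  k=(p[...,0]>180)&(p[...,1]<140)&(p[...,1]>60)&(p[...,2]<90)&(h>.045)&(h<.09)&(X>.02)&(X<.15);print("knob XY",k.sum(),X[k].mean().round(4),Y[k].mean().round(4))
  ret = ret.dtype.type(ret / rcount)
```

```bash
python3 -m creep '[[[0,-0.001,0,0,0,0,0],[0,-0.002,0,0,0,0,0],[0,-0.003,0,0,0,0,0],[0,-0.004,0,0,0,0,0]]]' >/dev/null; python3 k.py;  python3 -m creep '[[[0,-0.001,0,0,0,0,0],[0,-0.002,0,0,0,0,0]]]' >/dev/null; python3 k.py
```

```text
t 17.27 track XY mm 55.6 -0.3 z 59.0 F track -1.4 6.9 -0.4
t 17.43 track XY mm 55.6 -0.5 z 59.1 F track -1.2 14.9 1.2
```

The force climbs to about 15 N with no further motion, so the clip is on its stop. I'll back off, lift and look.

```bash
python3 -m creep '[[[0,0.004,0,0,0,0,0],[0,0.014,0,0,0,0,0],[0,0.03,0,0,0,0,0],[0,0.05,0,-0.02,0,0,0],[0,0.08,0,-0.05,0,0,0]]]' >/dev/null; python3 -m creep '[[[0,0.04,-0.005,-0.02,0,0,0],[0,0.08,-0.01,-0.04,0,0,0],[0,0.11,-0.015,-0.06,0,0,0],[0,0.13,-0.02,-0.07,0,0,0],[0,0.13,-0.02,-0.07,0,0,0]]]' >/dev/null; python3 k.py; python3 hgt.py; python3 - <<'E'
from h import *
p,d=grab_frame("top");cv2.imwrite("pics/t5.png",cv2.resize(p[120:320,170:430],None,fx=3,fy=3)[:,:,::-1])
for n in("top","side"):
    C=get_calibration(n);grab_frame(n)
    for t,z in(("clip_pivot",.0465),("clip_knob",.0625)):
        l=landmark_of(t,n)
        if l: print(n,t,l[0]["score"],px2w(n,*l[0]["at"],z=z,cal=C).round(4))
E
```

```text
t 18.27 track XY mm 36.2 211.8 z 181.9 F track 0.0 -0.4 0.2
-0.19 -0.064 25 40.2 | -0.19 0.035 24 40.2 | 
-0.17 -0.064 28 40.2 | -0.17 0.035 23 39.9 | 
-0.15 -0.064 28 39.8 | -0.15 0.035 20 40.8 | 
-0.13 -0.064 33 40.3 | -0.13 0.035 26 40.4 | 
-0.11 -0.064 29 39.9 | -0.11 0.035 22 40.5 | 
-0.09 -0.064 37 40.5 | -0.09 0.035 23 40.1 | 
-0.07 -0.064 49 40.1 | -0.07 0.035 37 40.2 | 
-0.05 -0.064 71 40.2 | -0.05 0.035 33 40.7 | 
-0.03 -0.064 74 40.3 | -0.03 0.035 3 40.1 | 
-0.01 -0.064 76 40.3 | -0.01 0.035 34 40.2 | 
0.01 -0.064 64 39.7 | 0.01 0.035 47 40.1 | 
lip 73 [39.8577865  41.41437329]
rail 29.125813148705106
knob XY 43 0.0491 -0.0118
top clip_pivot 0.64 [ 0.5909 -0.0057  0.0465]
top clip_knob 0.71 [ 0.5458 -0.007   0.0625]
side clip_pivot 0.75 [ 0.598  -0.0126  0.0465]
side clip_knob 0.69 [ 0.5494 -0.0035  0.0625]
```

View pics/t5.png

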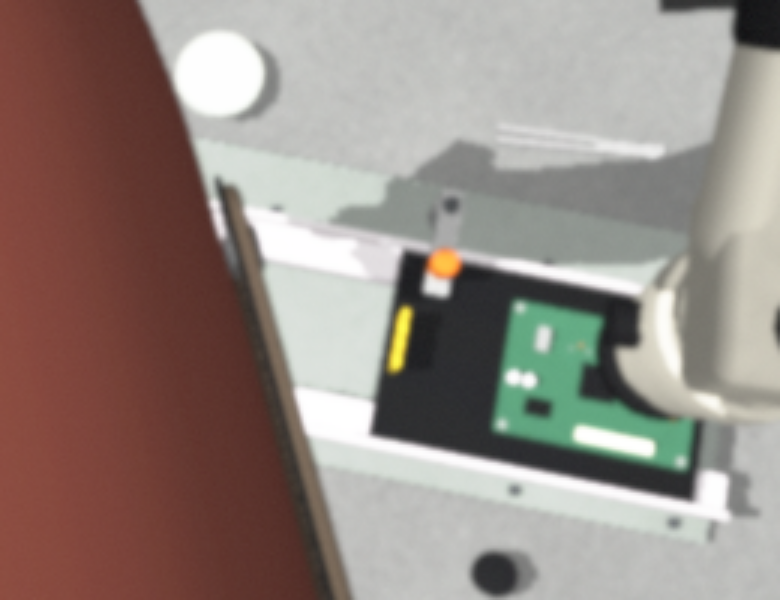

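The top crop shows the arm from the pivot (450,205) across the knob (444,264), lying over the carrier's edge and parallel to its rear edge. The clip is fully closed, the carrier level, and the bystanders are in place.

```bash
python3 -c "
from station import *;print(job_done())"
```

```text
the job is handed in; nothing more can be done
None
```

The carrier is seated level in its notches, the clip is swung fully across its edge onto the stop, and the job was handed in at about 18.5 s with the robot clear of everything.

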